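# Raise the sample card and hold a spring clip gaping around its edge

## Task

Turn the crank of the card lifter clockwise (seen from above) through its full turn until it stops, so that the metal card stands up out of its case. Then squeeze the spring clip's handles so that its jaws open, take it off its stand, and bring the gaping jaws down upright over the middle of the card's top edge, well over the edge, one jaw on each side and touching neither the card nor the case. Finish holding the clip there, squeezed open and carried by the gripper alone, so that a colleague can slip the sample sheets in before it is let shut; leave the other things on the bench where they are.

Things in the scene. Friction and masses are not known exactly. Their poses are not given: they have to be found in the camera images.
- lifter: Card lifter, fixed to the bench: a grey box 200 x 70 x 60 mm (x, y, z). Origin at the centre of its underside, z up. On its top: the crank at the -x end and the slot with the card at the +x end (both on the line y = 0).
- card_top (a point): Middle of the top edge of the metal card, which moves with the card. The card is a stiff upright plate 60 mm long (along the lifter's x), 4 mm thick (along the lifter's y); the point's axes are the lifter's. The edge is 64 mm above the bench with the card down and 94 mm with the card fully raised (34 mm clear of the case top); 55 mm from the lifter's centre.
- crank (a joint): Angle of the crank, rad, growing as it turns clockwise from above; stops at 0 and 6.6, starts between 0 and 0.3. It raises the card 4.55 mm per rad, turns stiffly (about 2 N at the knob) and stays where it is left.
- crank_axis (a point): Point on the crank's upright axis, on the case top (60 mm above the bench), 55 mm to the -x side of the lifter's centre. Its axes are the lifter's. At crank angle 0 the crank arm points along +y of the lifter; at angle a it points along (sin a, cos a).
- knob_mid (a point): Middle of the crank's black upright knob, a freely spinning round grip 18 mm in diameter and 32 mm high (79 to 111 mm above the bench), on a radius of 35 mm from the crank axis; the point is at mid height, 95 mm above the bench.
- stand: Fixed clip stand: a dark steel base 70 x 64 x 12 mm (x, y, z) with an upright steel blade on it, 40 mm long (x), 5 mm thick (y), its top edge 40 mm above the bench. Origin at the centre of the underside, z up.
- clip: Loose spring clip, 80 g, 95 mm high, 24 mm wide (its x; pivot pin 34 mm), at the start clamped upright on the stand's blade, jaw tips on the base. Origin midway between the parked jaw tips, z up through the handles. Pivot pin along x, 45 mm above the origin, with a spring coil of radius 6 mm. Two flat steel jaws hang below the pivot, on the +y and -y sides; two black handles rise above it.
- clip_grip (a point): Point midway between the clip's two flat black handles where they are squeezed along y, 80 mm above the clip's origin (65 to 93 mm will do). Parked, the handles spread upwards, 52 mm over their outsides at the top. Fully squeezed, at the stop, they are parallel, 28 mm over their outsides. It takes 4 N on each to begin, 8 N to open fully; released, it snaps shut.
- jaw_tip (a point): Lower inner edge of the jaw on the clip's +y side, in the middle of its width. The jaws' flat faces reach from here 27 mm up, to 18 mm below the pivot.
- jaw_tip2 (a point): Lower inner edge of the jaw on the clip's -y side, in the middle of its width.
- clip_jaw (a joint): How far each of the two jaws has swung open, rad (they move together, mirrored): 0 = parallel, 5 mm apart, as parked on the blade; -0.05 = shut; 0.25 = fully open, tips about 27 mm apart and 1 mm higher, relative to the pivot, than when parked.
- tape_roll: Roll of tape lying flat, 68 mm diameter, 24 mm high; a bystander.
- weight_1: Brass weight, 35 mm diameter, 39 mm high; a bystander.
- weight_2: Brass weight, 27 mm diameter, 31 mm high; a bystander.
- tin: Open metal tin, 96 mm diameter, 40 mm high; a bystander.
- spatula: Spatula lying flat, 202 mm long, with a wooden handle; a bystander.
- sample_jar_1: Sample jar with screw cap, 54 mm diameter, 70 mm high; a bystander.
- sample_jar_2: Sample jar with screw cap, 54 mm diameter, 70 mm high; a bystander.
- sample_jar_3: Sample jar with screw cap, 54 mm diameter, 70 mm high; a bystander.
Mind the look-alikes: they are no part of the job. What is shaped like the clip but white is not meant.

How it is judged:
On the way, in this order (a step that is already met when the one before it is completed fails the run):
1. the crank has been turned through its full turn and the card is up (value of joint crank above 6.3 rad), for 0.2 s.
2. the clip is squeezed open in the fingers and lifted clear of its stand (z of clip in the frame of stand above 0.045 m and value of joint clip_jaw above 0.15 rad and contact force between the fingers and clip above 3 N), for 0.2 s.
At the end, for the whole second after the job is handed in: Crank past 6.3 rad; fingers squeeze the clip (over 3 N), jaws open over 0.15 rad; jaw tips on opposite sides of the card, at least 8 mm below its top edge, within 16 mm of its middle; clip upright within 0.3 rad, at rest, touching neither card nor case (value of joint crank above 6.3 rad and value of joint clip_jaw above 0.15 rad and contact force between the fingers and clip above 3 N and contact force between clip and lifter below 0.1 N and z of each of jaw_tip, jaw_tip2 in the frame of card_top below -0.008 m and x of jaw_tip in the frame of card_top between -0.016 and 0.016 m and x of jaw_tip2 in the frame of card_top between -0.016 and 0.016 m and ((y of jaw_tip in the frame of card_top above 0.002 m and y of jaw_tip2 in the frame of card_top below -0.002 m) or (y of jaw_tip2 in the frame of card_top above 0.002 m and y of jaw_tip in the frame of card_top below -0.002 m)) and angle between clip's own z axis and vertical below 0.3 rad and linear speed of clip below 0.03 m/s); the arm keeps its last pose, push and grip.
It fails at once if a bystander was moved by more than 30 mm (distance of any of tape_roll, weight_1, weight_2, tin, spatula, sample_jar_1, sample_jar_2, sample_jar_3 from where it was at the start of the episode above 0.03 m).
It also fails if it takes over 54 s, if anything falls off the work surface, if the arm or the gripper's body presses on something with over 40 N, if the wrist force passes 120 N, or if a joint passes its speed limit or range.

## Robot

A 6-joint arm with a two-finger parallel gripper is mounted at the origin on a cart in front of the work surface, level with it; the furniture and walls round the work are solid. World frame = base frame: x ahead of the robot, y to its left, z up, the work surface at z = 0. Lengths are in m, angles in rad, forces in N, time in s.
With the tool pointing down it reaches from about 0.3 to 0.75 m from the base axis. Payload 8.5 kg.
Tool frame: the origin (TCP) lies at the centre of the arm's flange, where the gripper is bolted on; the fingertips stand 173 mm ahead of it and the grasp point (between the pads) lies 155 mm ahead of it (bot.grasp_offset is the distance from the TCP to the grasp point, in m); z points along the fingers, y is the line along which they close (so a half turn about z gives the same grasp; the last joint's range is limited). The gripper opens to 85 mm and grips with 20 to 120 N. Pads are 22 mm wide; open, the fingers measure 114 mm over their backs; the gripper's body (76 mm by 85 mm) begins 54 mm behind the grasp point. The pads swing forward as they close: fully open they stand 13 mm farther back than shut.
Start: joints at [-1.521, 0.381, 1.297, -0, 1.464, -0.215], TCP at [0.144, -0.531, 0.405] pointing down, gripper open.
Joint ranges: [-3.11, 3.11], [-0.89, 2.33], [0.22, 2.48], [-1.42, 4.56], [0.17, 2.85], [-2.88, 2.88]. Speed limits (rad/s): [2.39, 2.39, 3.14, 3.14, 3.14, 3.14].

## Interface

Orientations are given as a rotation vector (axis times angle).
In Python, from plant import bot gives the robot as it stands. The module is installed in compiled form; this text tells all that it offers.
- The arm moves only by the tool arm_command, never from a script. Its argument "targets" is a list that holds one entry, the list of rows, each a list of 5 numbers: the shift along the tool's x, y, z in units of 50 mm (1.0 is 50 mm), then the turn about the tool's z in units of 45 degrees (1.0 is 45 degrees), then the closure, from -1 (fully open) to 1 (shut). A call has 1 to 20 rows; each row shifts and turns the commanded pose from where the row before left it, along the tool's axes as they then stand; what a row does not reach is not made up. A row lasts 1/10 s, in which the tool goes at most 50 mm and 8.59 degrees, less where a joint would pass 70% of its speed; a pose out of reach is approached as far as the arm can. A call with a number of a shift or a turn outside -1 to 1 is refused whole. A call with a gripper value outside its range is refused whole. The fingers move at their own pace and stop on an object; "newtons" is the grip in N (left out, the last holds). Time passes only in rows, so rows that do not move let the fingers close. It gives the time, the measured TCP pose, the force, the opening and the grip force at its end, in the units of the state.
- bot.observe(): the state, without advancing time (a new reading comes with each control period).
- bot.grab_frame(name): name is "scene" or "side" or "wrist"; returns the picture (400x640x3 uint8, red, green, blue); there is no depth.
- bot.camera_info(name): a dict with "fx", "fy", "cx", "cy" (pixels), "position" and "rotation" of the camera in the world; the wrist camera has in their place "mount" (4x4, takes a point from camera to tool coordinates, whose origin is the TCP and whose axes are the flange's). Camera axes: x right, y up, looking along -z (the intrinsics and any distortion apply to the point x, -y, -z); pixel columns grow to the right and rows downward; lengths in m; the calibration is good to about 2 mm. A picture is of the moment at which its call begins: read the wrist's pose just before it. camera_info takes no time and is no camera call.
- bot.hand_in(): hands the job in; it is judged then, once.
The state is a dict: "clock": time; "joints": joint angles; "qvel": joint speeds; "effort": joint torques, N m; "ee_pos": TCP position; "ee_rot": TCP orientation; "ft_force": force on the tool from outside, world axes, zero at the start; "moment": the same for the moment, N m; "gripper_width": finger opening in m; "finger_force": force on a finger pad.
Only numpy, scipy, OpenCV 4.12 (cv2) and the standard library are available. Lean on these libraries where they do the work, as an engineer would, in place of code of your own. Each camera call takes 0.05 s, during which the arm holds its last target. There are 200 camera calls.

## Working session

There is one attempt and no reset: what is moved stays moved. The work goes in short steps, Python scripts to look and compute and a tool call to move; the robot and the scene stay as the last step left them, time stands still between calls to the robot, and variables do not carry over. Pictures are saved under pics/ and viewed, at most 10 in all, crops included, and the job is handed in when it is done.

Besides the shell and the picture viewer there is one more tool, called after ">>>" as name([rows], argument=value, ...), one row to a line, values as JSON. arm_command: Moves the arm, as the interface text tells. Shifts and turns lie within -1 to 1; 1 stands for 50 mm of shift or 45 degrees of turn. Its arguments: {"type":"object","properties":{"targets":{"type":"array","items":{"type":"array","items":{"type":"array","items":{"type":"number","minimum":-1,"maximum":1}}}},"newtons":{"type":"number"}},"required":["targets"]}

```bash
mkdir -p pics
python3 - <<'E'
from plant import bot
import cv2,numpy as np
o=bot.observe();print({k:np.round(v,3) for k,v in o.items()})
for n in("scene","side","wrist"):
    f=bot.grab_frame(n);cv2.imwrite(f"pics/{n}0.png",f[:,:,::-1])
    print(n,bot.camera_info(n))
a=[cv2.imread(f"pics/{n}0.png") for n in("scene","side")]
E
ls
```

```text
{'clock': np.float64(0.0), 'joints': array([-1.521,  0.381,  1.298,  0.   ,  1.464, -0.215]), 'qvel': array([-0.001, -0.   ,  0.   ,  0.001,  0.001,  0.001]), 'effort': array([-1.0000e-03, -4.4846e+01, -2.3128e+01, -0.0000e+00,  5.0000e-03,
       -0.0000e+00]), 'ee_pos': array([ 0.144, -0.531,  0.404]), 'ee_rot': array([-3.113, -0.415, -0.   ]), 'ft_force': array([ 0.667, -0.588, -0.665]), 'moment': array([ 0.009,  0.015, -0.026]), 'finger_force': np.float64(0.0), 'gripper_width': np.float64(0.085)}
scene {'fx': 381.43582125021186, 'fy': 381.43582125021186, 'cx': 324.3706512675102, 'cy': 206.09579443100404, 'position': array([-0.2031556 ,  0.31558127,  0.58588481]), 'rotation': array([ 0.71976203, -0.85068749, -1.63070184])}
side {'fx': 454.82212236074184, 'fy': 454.82212236074184, 'cx': 317.55097130164245, 'cy': 196.5860430795003, 'position': array([ 0.44413632, -0.63108022,  0.54480802]), 'rotation': array([ 1.03964824, -0.04582951, -0.08922574])}
wrist {'fx': 329.09769913953477, 'fy': 329.09769913953477, 'cx': 314.9281755279205, 'cy': 200.0866331660386, 'mount': array([[-2.44021919e-04,  9.44921513e-01,  3.27296921e-01,
         8.45119919e-02],
       [ 9.99999764e-01,  2.02715803e-05,  6.87042238e-04,
         5.94478441e-04],
       [ 6.42566165e-04,  3.27297011e-01, -9.44921295e-01,
         3.06938611e-02],
       [ 0.00000000e+00,  0.00000000e+00,  0.00000000e+00,
         1.00000000e+00]])}
pics
```

View pics/scene0.png

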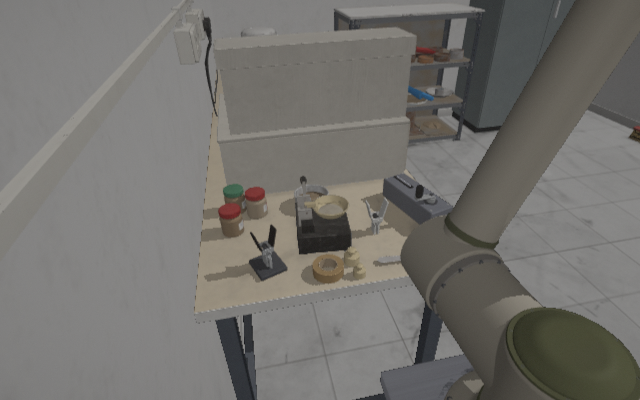

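View pics/side0.png

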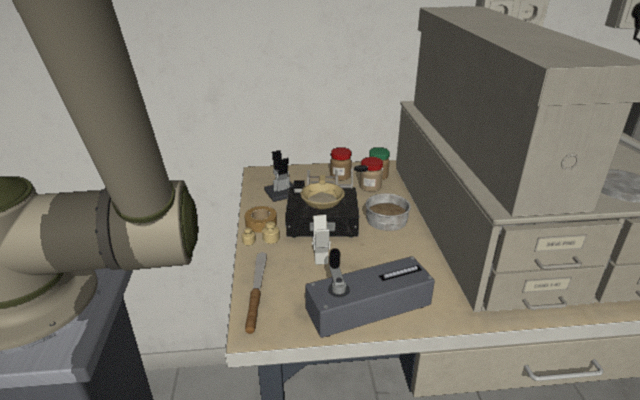

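The scene view shows the black-handled clip on its stand near (266,255) and the lifter at (415,195). In the side view the lifter is at (370,295), with its knob at (335,260), and the black clip is at (280,175). The white decoy is at (320,240). I'll zoom in on these next.

Run:
```python
import cv2,numpy as np
a=cv2.imread("pics/side0.png");b=cv2.imread("pics/scene0.png")
def c(im,x,y,w,h,s):return cv2.resize(im[y:y+h,x:x+w],None,fx=s,fy=s,interpolation=cv2.INTER_CUBIC)
top=np.hstack([c(a,300,235,140,100,4),c(a,250,145,60,100,4)])
bot=np.hstack([c(b,375,165,85,50,4),c(b,235,215,65,50,4),c(b,0,0,50,50,4)])
print(top.shape,bot.shape)
cv2.imwrite("pics/z1.png",np.vstack([top,bot]))
```

```text
(400, 800, 3) (200, 800, 3)
```

View pics/z1.png

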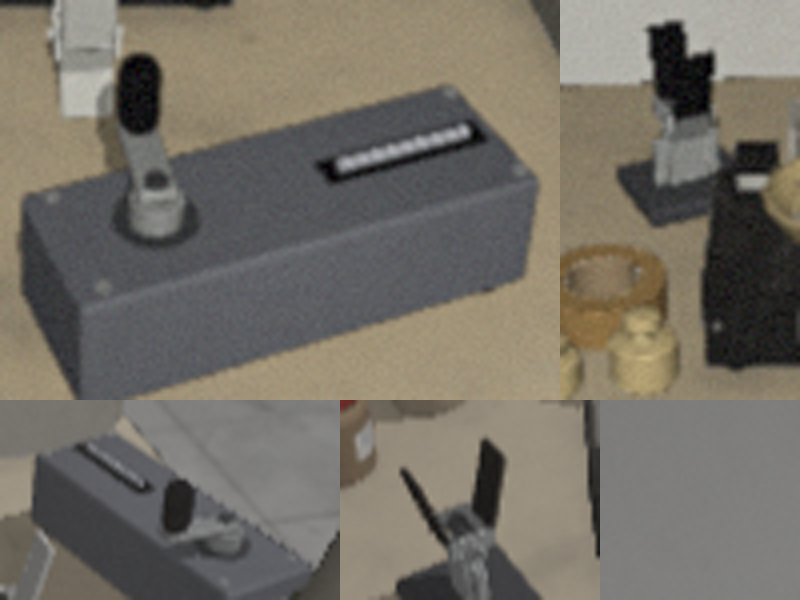

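```bash
cat > h.py <<'E'
from plant import bot
import cv2,numpy as np
from scipy.spatial.transform import Rotation as R
def cam(n,o=None):
    i=bot.camera_info(n);K=(i['fx'],i['fy'],i['cx'],i['cy'])
    if n=='wrist':
        Rt=R.from_rotvec(o['ee_rot']).as_matrix();M=i['mount'];return K,Rt@M[:3,:3],Rt@M[:3,3]+o['ee_pos']
    return K,R.from_rotvec(i['rotation']).as_matrix(),np.array(i['position'])
def ray(c,u,v):
    K,Rm,p=c;d=Rm@np.array([(u-K[2])/K[0],-(v-K[3])/K[1],-1]);return p,d/np.linalg.norm(d)
def onz(c,u,v,z):
    p,d=ray(c,u,v);return p+d*(z-p[2])/d[2]
def tri(r1,r2):
    A=np.zeros((3,3));b=np.zeros(3)
    for p,d in(r1,r2):
        P=np.eye(3)-np.outer(d,d);A+=P;b+=P@p
    x=np.linalg.solve(A,b);return x,[np.linalg.norm((np.eye(3)-np.outer(d,d))@(x-p)) for p,d in (r1,r2)]
def proj(c,X):
    K,Rm,p=c;q=Rm.T@(np.array(X)-p);return np.array([K[2]+K[0]*q[0]/-q[2],K[3]-K[1]*q[1]/-q[2]])
E
python3 - <<'E'
from h import *
np.set_printoptions(precision=4,suppress=True)
s=cam('side');c=cam('scene')
C=np.array([onz(s,u,v,.06) for u,v in[(305.5,284.5),(320.5,312),(434.25,280),(411.3,256.8)]])
print(C,C.mean(0),[np.linalg.norm(C[i]-C[i-1]) for i in range(4)])
d=C[2]-C[1]+C[3]-C[0];print('yaw',np.arctan2(d[1],d[0]))
print('axis',onz(s,338.75,288.75,.06),'card',onz(s,401.2,272,.064),'knob',onz(s,334.5,258.75,.095))
Z=lambda x,y:(235+(x-340)/4,215+(y-400)/4)
S=lambda x,y:(250+(x-560)/4,145+y/4)
print('knob tri',tri(ray(s,334.5,258.75),ray(c,375+179/4,165+106/4)))
print('handleA side',tri(ray(s,*S(667,25)),ray(c,*Z(487,440))), tri(ray(s,*S(700,57)),ray(c,*Z(405,472))))
print('swap',tri(ray(s,*S(667,25)),ray(c,*Z(405,472))), tri(ray(s,*S(700,57)),ray(c,*Z(487,440))))
print('pivot-ish', tri(ray(s,*S(690,125)),ray(c,*Z(465,520))))
print('base corners',[onz(s,*S(*q),.012) for q in[(617,168),(655,215)]],[onz(c,*Z(*q),.012) for q in[(397,582),(512,545)]])
E
```

```text
[[ 0.4757 -0.0804  0.06  ]
 [ 0.4933 -0.1425  0.06  ]
 [ 0.6818 -0.0904  0.06  ]
 [ 0.6616 -0.0281  0.06  ]] [ 0.5781 -0.0854  0.06  ] [np.float64(0.19304763634608904), np.float64(0.06462710603887752), np.float64(0.19556543538145518), np.float64(0.06549635347740204)]
yaw 0.27195370805284846
axis [ 0.5268 -0.0955  0.06  ] card [ 0.6326 -0.0704  0.064 ] knob [ 0.5236 -0.0642  0.095 ]
knob tri (array([ 0.5233, -0.0642,  0.0946]), [np.float64(0.00041044130257645835), np.float64(0.00041044130257642187)])
handleA side (array([0.4401, 0.3008, 0.1183]), [np.float64(0.00029907184703819147), np.float64(0.0002990718470382258)]) (array([0.4615, 0.3434, 0.0827]), [np.float64(0.005569471984181477), np.float64(0.005569471984181527)])
swap (array([0.4414, 0.3436, 0.1013]), [np.float64(0.0024523800199454777), np.float64(0.0024523800199454195)]) (array([0.4592, 0.2993, 0.1011]), [np.float64(0.0025913126238069524), np.float64(0.002591312623806817)])
pivot-ish (array([0.4532, 0.3157, 0.0516]), [np.float64(0.00482279571660248), np.float64(0.004822795716602562)])
base corners [array([0.4055, 0.3318, 0.012 ]), array([0.4276, 0.2738, 0.012 ])] [array([0.4639, 0.3595, 0.012 ]), array([0.4804, 0.293 , 0.012 ])]
```

Run:
```python
from h import *
np.set_printoptions(precision=4,suppress=True)
s=cam('side');c=cam('scene')
print('cab',onz(s,490,305,0),onz(s,400,185,0),onz(c,228,190,0),onz(c,385,178,0))
print('decoy',onz(s,321,262,0),onz(c,375,233,0),tri(ray(s,320,217),ray(c,377,205)))
h=tri(ray(s,320,217),ray(c,382,200))[0]
th=.272;L=np.array([[np.cos(th),np.sin(th)],[-np.sin(th),np.cos(th)]])
for q in(onz(s,321,262,0)[:2],onz(c,375,233,0)[:2],h[:2]):print('rel axis',L@(q-[.526,-.098]))
a=onz(s,305.5,284.5,.06)
print(L@(np.array([.5233,-.0642])-[.526,-.098]))
# tool axes
o=bot.observe();T=R.from_rotvec(o['ee_rot']).as_matrix();print(T)
g=np.array([.523,-.064,.28]);print('to knob grasp z.125',(T.T@(g-o['ee_pos']))/.05)
```

```text
cab [ 0.7842 -0.0944  0.    ] [0.7386 0.3289 0.    ] [0.809  0.4075 0.    ] [ 0.7619 -0.067   0.    ]
decoy [0.5136 0.0483 0.    ] [0.5072 0.0495 0.    ] (array([0.5079, 0.0534, 0.0916]), [np.float64(0.007598843156425969), np.float64(0.007598843156425889)])
rel axis [0.0273 0.1442]
rel axis [0.0215 0.1471]
rel axis [0.0197 0.1385]
[0.0065 0.0333]
[[ 0.9651  0.2618 -0.0001]
 [ 0.2618 -0.9651  0.0012]
 [ 0.0002 -0.0011 -1.    ]]
to knob grasp z.125 [ 9.7599 -7.0232  2.495 ]
```

>>> arm_command([
  [[0.49, -0.35, 0.0, 0, -0.2], [0.49, -0.35, 0.0, 0, -0.2], [0.49, -0.35, 0.0, 0, -0.2], [0.49, -0.35, 0.0, 0, -0.2], [0.49, -0.35, 0.0, 0, -0.2], [0.49, -0.35, 0.0, 0, -0.2], [0.49, -0.35, 0.0, 0, -0.2], [0.49, -0.35, 0.0, 0, -0.2], [0.49, -0.35, 0.0, 0, -0.2], [0.49, -0.35, 0.0, 0, -0.2], [0.49, -0.35, 0.1, 0, -0.2], [0.49, -0.35, 0.1, 0, -0.2], [0.49, -0.35, 0.1, 0, -0.2], [0.49, -0.35, 0.2, 0, -0.2], [0.49, -0.35, 0.2, 0, -0.2], [0.49, -0.35, 0.2, 0, -0.2], [0.49, -0.35, 0.2, 0, -0.2], [0.49, -0.35, 0.1, 0, -0.2], [0.49, -0.35, 0.1, 0, -0.2], [0.45, -0.35, 0, 0, -0.2]],
], newtons=30)

```text
clock: 2.15
ee_pos: [0.524, -0.0641, 0.3388]
ee_rot: [-3.113, -0.415, 0.002]
ft_force: [0.5, -0.7, 0.2]
gripper_width: 0.0515
finger_force: 0.0
```

>>> arm_command([
  [[0, 0, 0, 0, -0.2], [0, 0, 0, 0, -0.2]],
])

```text
clock: 2.35
ee_pos: [0.5233, -0.065, 0.3394]
ee_rot: [-3.114, -0.417, 0.001]
ft_force: [-0.0, 0.5, 1.0]
gripper_width: 0.0516
finger_force: 0.0
```

Run:
```python
from h import *
np.set_printoptions(precision=4,suppress=True)
o=bot.observe();f=bot.grab_frame('wrist');cv2.imwrite('pics/w1.png',f[:,:,::-1]);np.savez('w1.npz',ee_rot=o['ee_rot'],ee_pos=o['ee_pos'])
print(o['clock'],o['ee_pos'],o['ee_rot'],o['gripper_width'],o['joints'])
```

```text
2.35 [ 0.5233 -0.065   0.3394] [-3.1137 -0.4165  0.0012] 0.0516467734774257 [-0.3483  0.3997  1.4687 -0.0003  1.2739  0.9566]
```

View pics/w1.png

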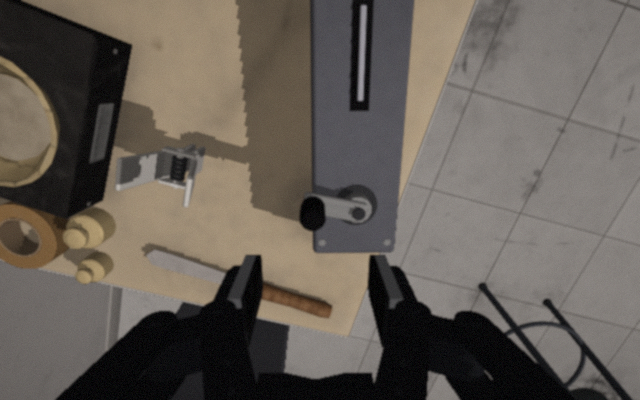

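The wrist view shows the knob at (313,212), the crank hub at (358,210), and the card strip from (362,5) to (361,100). The fingers are below them in the picture.

Run:
```python
from h import *
np.set_printoptions(precision=4,suppress=True)
o=dict(np.load('w1.npz'));c=cam('wrist',o);f=cv2.imread('pics/w1.png')
m=cv2.inRange(f[185:245,290:335],(0,0,0),(35,35,35));n,_,st,ce=cv2.connectedComponentsWithStats(m);print(st[1:]+[290,185,0,0,0],ce[1:]+[290,185])
print('knob',onz(c,313,212,.1))
m=cv2.inRange(f[0:112,345:378],(120,120,120),(255,255,255));n,_,st,ce=cv2.connectedComponentsWithStats(m);print(st[1:]+[345,0,0,0,0],ce[1:]+[345,0])
print('card end',onz(c,361,101,.064),onz(c,364,5,.064))
print('hub cap',onz(c,358,213,.077),onz(c,358,208,.06))
K=[onz(c,u,v,.06) for u,v in((313,252),(397,250),(408,100),(313,100))];print(np.array(K))
print('fingers',T:=R.from_rotvec(o['ee_rot']).as_matrix(), proj(c,o['ee_pos']+T@[0,0,.155]))
```

```text
[[300 197  25  34 676]] [[312.0621 213.2944]]
knob [ 0.5265 -0.0632  0.1   ]
[[358   6   8  94 406]] [[361.7266  52.0493]]
card end [ 0.6037 -0.0775  0.064 ] [ 0.6615 -0.061   0.064 ]
hub cap [ 0.526  -0.0984  0.077 ] [ 0.5243 -0.1011  0.06  ]
[[ 0.4764 -0.0765  0.06  ]
 [ 0.4968 -0.1444  0.06  ]
 [ 0.6133 -0.1107  0.06  ]
 [ 0.5953 -0.0444  0.06  ]]
fingers [[ 0.9648  0.2628 -0.0007]
 [ 0.2628 -0.9648  0.    ]
 [-0.0007 -0.0002 -1.    ]] [313.8074 288.9195]
```

>>> arm_command([
  [[0.03, 0, 0.3, 0, -0.2], [0, 0, 0.4, 0, -0.2], [0, 0, 0.4, 0, -0.2], [0, 0, 0.4, 0, -0.2], [0, 0, 0.18, 0, -0.2], [0, 0, 0, 0, 0.2], [0, 0, 0, 0, 1], [0, 0, 0, 0, 1], [0, 0, 0, 0, 1], [0, 0, 0, 0, 1]],
], newtons=30)

```text
clock: 3.4
ee_pos: [0.5246, -0.064, 0.2568]
ee_rot: [-3.112, -0.415, -0.002]
ft_force: [-1.0, 7.8, 1.8]
gripper_width: 0.017
finger_force: 29.6
```

Run:
```python
from h import *
np.set_printoptions(precision=4,suppress=True)
o=bot.observe();print(o['clock'],o['ee_pos'],o['ee_rot'],o['gripper_width'],o['finger_force'],o['ft_force'])
T=R.from_rotvec(o['ee_rot']).as_matrix();p=o['ee_pos'][:2]
ax=np.array([.5265,-.0992]);r=p-ax;th=.276
xl=np.array([np.cos(th),np.sin(th)]);yl=np.array([-xl[1],xl[0]]);a0=np.arctan2(r@xl,r@yl);print(a0,np.hypot(*r))
# circle in tool axes
n=60;A=np.linspace(a0,6.68,n+1)
P=ax+.035*(np.outer(np.sin(A),xl)+np.outer(np.cos(A),yl));P[0]=p
Q=(P-p)@T[:2,:2]/.05;D=np.diff(np.round(Q,2),axis=0).round(2)
print(A[1]-A[0]);print([[float(x),float(y),0,0,1] for x,y in D])
```

```text
3.4 [ 0.5246 -0.064   0.2568] [-3.1123 -0.4146 -0.0016] 0.016974750569052614 29.569986582332604 [-0.9662  7.8464  1.7694]
0.2211286521924276 0.03521218222950424
0.10764785579679287
[[0.07, 0.02, 0, 0, 1], [0.07, 0.03, 0, 0, 1], [0.07, 0.04, 0, 0, 1], [0.06, 0.04, 0, 0, 1], [0.06, 0.05, 0, 0, 1], [0.05, 0.05, 0, 0, 1], [0.05, 0.06, 0, 0, 1], [0.04, 0.06, 0, 0, 1], [0.03, 0.07, 0, 0, 1], [0.03, 0.07, 0, 0, 1], [0.01, 0.08, 0, 0, 1], [0.01, 0.07, 0, 0, 1], [0.0, 0.08, 0, 0, 1], [0.0, 0.07, 0, 0, 1], [-0.02, 0.07, 0, 0, 1], [-0.02, 0.08, 0, 0, 1], [-0.03, 0.07, 0, 0, 1], [-0.04, 0.06, 0, 0, 1], [-0.04, 0.06, 0, 0, 1], [-0.06, 0.06, 0, 0, 1], [-0.05, 0.05, 0, 0, 1], [-0.06, 0.04, 0, 0, 1], [-0.07, 0.04, 0, 0, 1], [-0.07, 0.03, 0, 0, 1], [-0.07, 0.02, 0, 0, 1], [-0.07, 0.01, 0, 0, 1], [-0.08, 0.01, 0, 0, 1], [-0.07, 0.0, 0, 0, 1], [-0.08, -0.01, 0, 0, 1], [-0.07, -0.02, 0, 0, 1], [-0.07, -0.03, 0, 0, 1], [-0.07, -0.03, 0, 0, 1], [-0.06, -0.04, 0, 0, 1], [-0.06, -0.05, 0, 0, 1], [-0.06, -0.05, 0, 0, 1], [-0.04, -0.06, 0, 0, 1], [-0.04, -0.06, 0, 0, 1], [-0.04, -0.07, 0, 0, 1], [-0.02, -0.07, 0, 0, 1], [-0.02, -0.07, 0, 0, 1], [-0.01, -0.08, 0, 0, 1], [-0.01, -0.07, 0, 0, 1], [0.01, -0.08, 0, 0, 1], [0.01, -0.07, 0, 0, 1], [0.02, -0.08, 0, 0, 1], [0.03, -0.07, 0, 0, 1], [0.04, -0.06, 0, 0, 1], [0.04, -0.06, 0, 0, 1], [0.05, -0.06, 0, 0, 1], [0.06, -0.05, 0, 0, 1], [0.06, -0.05, 0, 0, 1], [0.06, -0.03, 0, 0, 1], [0.07, -0.03, 0, 0, 1], [0.07, -0.03, 0, 0, 1], [0.08, -0.01, 0, 0, 1], [0.07, -0.01, 0, 0, 1], [0.08, 0.0, 0, 0, 1], [0.07, 0.01, 0, 0, 1], [0.08, 0.02, 0, 0, 1], [0.07, 0.02, 0, 0, 1]]
```

>>> arm_command([
  [[0.07, 0.02, 0, 0, 1], [0.07, 0.03, 0, 0, 1], [0.07, 0.04, 0, 0, 1], [0.06, 0.04, 0, 0, 1], [0.06, 0.05, 0, 0, 1], [0.05, 0.05, 0, 0, 1], [0.05, 0.06, 0, 0, 1], [0.04, 0.06, 0, 0, 1], [0.03, 0.07, 0, 0, 1], [0.03, 0.07, 0, 0, 1], [0.01, 0.08, 0, 0, 1], [0.01, 0.07, 0, 0, 1], [0.0, 0.08, 0, 0, 1], [0.0, 0.07, 0, 0, 1], [-0.02, 0.07, 0, 0, 1], [-0.02, 0.08, 0, 0, 1], [-0.03, 0.07, 0, 0, 1], [-0.04, 0.06, 0, 0, 1], [-0.04, 0.06, 0, 0, 1], [-0.06, 0.06, 0, 0, 1]],
])

```text
clock: 5.4
ee_pos: [0.5552, -0.117, 0.2562]
ee_rot: [-3.11, -0.415, 0.009]
ft_force: [-13.7, 10.2, 15.0]
gripper_width: 0.0167
finger_force: 30.9
```

>>> arm_command([
  [[-0.05, 0.05, 0, 0, 1], [-0.06, 0.04, 0, 0, 1], [-0.07, 0.04, 0, 0, 1], [-0.07, 0.03, 0, 0, 1], [-0.07, 0.02, 0, 0, 1], [-0.07, 0.01, 0, 0, 1], [-0.08, 0.01, 0, 0, 1], [-0.07, 0.0, 0, 0, 1], [-0.08, -0.01, 0, 0, 1], [-0.07, -0.02, 0, 0, 1], [-0.07, -0.03, 0, 0, 1], [-0.07, -0.03, 0, 0, 1], [-0.06, -0.04, 0, 0, 1], [-0.06, -0.05, 0, 0, 1], [-0.06, -0.05, 0, 0, 1], [-0.04, -0.06, 0, 0, 1], [-0.04, -0.06, 0, 0, 1], [-0.04, -0.07, 0, 0, 1], [-0.02, -0.07, 0, 0, 1], [-0.02, -0.07, 0, 0, 1]],
])

```text
clock: 7.4
ee_pos: [0.495, -0.1173, 0.2566]
ee_rot: [3.11, 0.415, -0.003]
ft_force: [-9.9, -9.7, 12.8]
gripper_width: 0.017
finger_force: 30.7
```

>>> arm_command([
  [[-0.01, -0.08, 0, 0, 1], [-0.01, -0.07, 0, 0, 1], [0.01, -0.08, 0, 0, 1], [0.01, -0.07, 0, 0, 1], [0.02, -0.08, 0, 0, 1], [0.03, -0.07, 0, 0, 1], [0.04, -0.06, 0, 0, 1], [0.04, -0.06, 0, 0, 1], [0.05, -0.06, 0, 0, 1], [0.06, -0.05, 0, 0, 1], [0.06, -0.05, 0, 0, 1], [0.06, -0.03, 0, 0, 1], [0.07, -0.03, 0, 0, 1], [0.07, -0.03, 0, 0, 1], [0.08, -0.01, 0, 0, 1], [0.07, -0.01, 0, 0, 1]],
])

```text
clock: 9.0
ee_pos: [0.5152, -0.0654, 0.2565]
ee_rot: [-3.11, -0.415, 0.003]
ft_force: [-5.8, 12.6, 14.5]
gripper_width: 0.0169
finger_force: 31.1
```

>>> arm_command([
  [[0.08, 0.0, 0, 0, 1], [0.07, 0.01, 0, 0, 1], [0.08, 0.02, 0, 0, 1], [0.07, 0.02, 0, 0, 1], [0, 0, 0, 0, 1]],
])

```text
clock: 9.5
ee_pos: [0.5283, -0.064, 0.2561]
ee_rot: [-3.109, -0.416, 0.019]
ft_force: [-24.6, 8.0, 24.5]
gripper_width: 0.0169
finger_force: 32.2
```

Run:
```python
from h import *
np.set_printoptions(precision=4,suppress=True)
o=bot.observe();print(o['clock'],o['ee_pos'],o['ft_force'],o['gripper_width'])
ax=np.array([.5265,-.0992]);r=o['ee_pos'][:2]-ax;th=.276
xl=np.array([np.cos(th),np.sin(th)]);yl=np.array([-xl[1],xl[0]]);print(np.arctan2(r@xl,r@yl)+2*np.pi,np.hypot(*r))
```

```text
9.5 [ 0.5283 -0.064   0.2561] [-24.6265   7.9725  24.5223] 0.016898347497478372
6.6091784251195165 0.03523777113704314
```

>>> arm_command([
  [[-0.04, 0, 0, 0, 0], [0, 0, 0, 0, -0.2], [0, 0, 0, 0, -0.2], [0, 0, -0.3, 0, -0.2], [0, 0, -0.6, 0, -0.2], [0, 0, -0.7, 0, -0.6], [0, 0, -0.7, 0, -1], [0, 0, -0.6, 0, -1], [0, 0, 0, 0, -1]],
])

```text
clock: 10.4
ee_pos: [0.5294, -0.066, 0.4046]
ee_rot: [3.11, 0.414, 0.011]
ft_force: [-0.1, -0.1, -0.1]
gripper_width: 0.0853
finger_force: 0.0
```

Run:
```python
from h import *
np.set_printoptions(precision=4,suppress=True)
o=bot.observe();f=bot.grab_frame('wrist');cv2.imwrite('pics/w2.png',f[:,:,::-1]);np.savez('w2.npz',ee_rot=o['ee_rot'],ee_pos=o['ee_pos'])
print(o['clock'],o['ee_pos'],o['ee_rot'],o['ft_force'])
```

```text
10.4 [ 0.5294 -0.066   0.4046] [3.1102 0.4139 0.0109] [-0.1275 -0.1303 -0.1224]
```

View pics/w2.png

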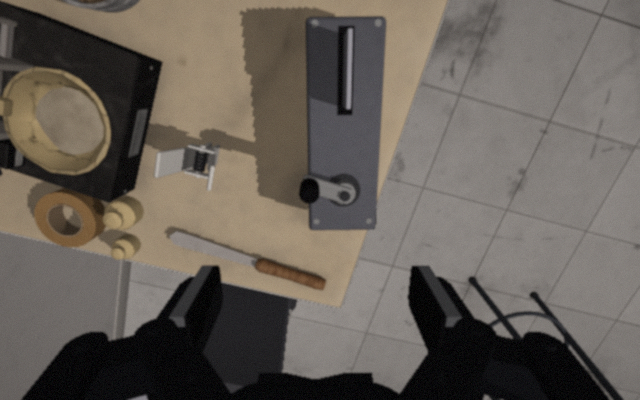

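>>> arm_command([
  [[0, -0.3, 0, 0, -1], [0.03, -0.5, 0, 0, -1], [0.03, -0.5, 0, 0, -1], [0.03, -0.5, 0, 0, -1], [0.03, -0.5, 0, 0, -1], [0.03, -0.5, 0, 0, -1], [0.03, -0.5, 0, 0, -1], [0.03, -0.5, 0, 0, -1], [0.03, -0.5, 0, 0, -1], [0.03, -0.5, 0, 0, -1], [0.03, -0.5, 0, 0, -1], [0.03, -0.5, 0, 0, -1], [0.03, -0.5, 0, 0, -1], [0.03, -0.5, 0, 0, -1], [0.03, -0.5, 0, -0.1, -1], [0.03, -0.5, 0, -0.05, -1], [0, -0.3, 0, 0, -1], [0, -0.2, 0, 0, -1], [0, 0, 0, 0, -1], [0, 0, 0, 0, -1]],
])

```text
clock: 12.45
ee_pos: [0.4377, 0.3388, 0.4005]
ee_rot: [3.084, 0.596, -0.001]
ft_force: [0.6, -1.1, 0.8]
gripper_width: 0.0852
finger_force: 0.0
```

Run:
```python
from h import *
np.set_printoptions(precision=4,suppress=True)
o=bot.observe();f=bot.grab_frame('wrist');cv2.imwrite('pics/w3.png',f[:,:,::-1]);np.savez('w3.npz',ee_rot=o['ee_rot'],ee_pos=o['ee_pos'])
print(o['clock'],o['ee_pos'],o['ee_rot'],o['ft_force'],o['joints'])
```

```text
12.45 [0.4377 0.3388 0.4005] [ 3.0841  0.5961 -0.0006] [ 0.6163 -1.1112  0.8099] [ 0.4449  0.3899  1.2951 -0.0003  1.4571  1.6339]
```

View pics/w3.png

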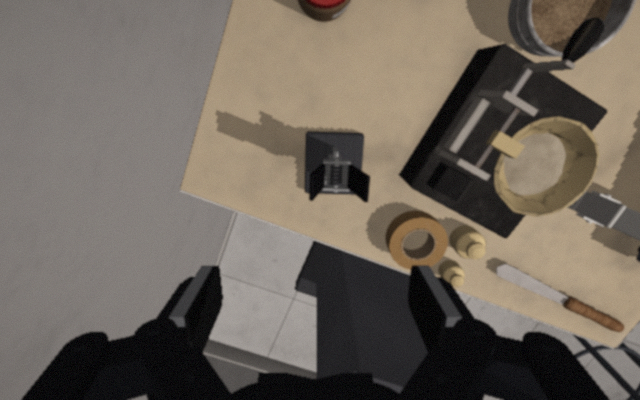

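w2 shows the crank at its stop and the card strip raised, from (344,27) to (347,113). w3 shows the clip on its stand, with handles at (315,183) and (359,183) and the base spanning (305–365, 131–195).

Run:
```python
import cv2,numpy as np
a=cv2.imread("pics/w3.png")[120:212,290:382];b=cv2.imread("pics/w2.png")[20:120,330:370]
cv2.imwrite("pics/z2.png",np.hstack([cv2.resize(a,(552,552),interpolation=2),cv2.resize(b,(221,552),interpolation=2)]))
```

```text
(no output)
```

View pics/z2.png

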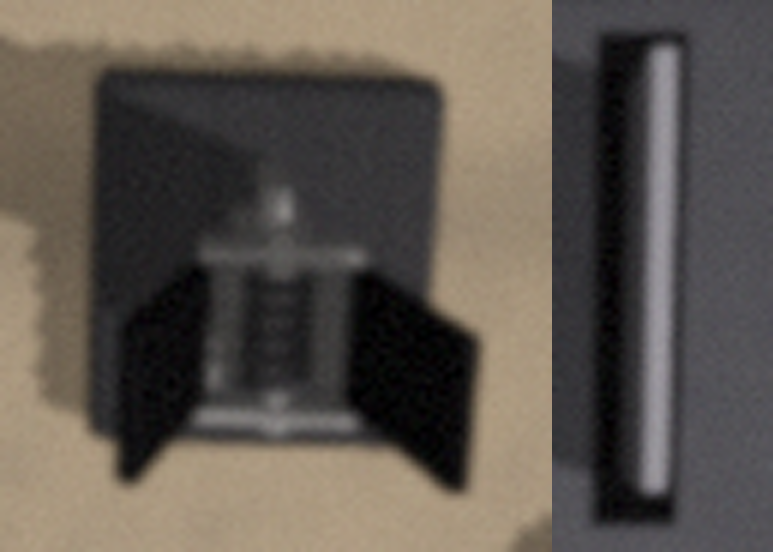

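Run:
```python
from h import *
np.set_printoptions(precision=4,suppress=True)
c=cam('wrist',dict(np.load('w2.npz')))
A=onz(c,350.3,28.2,.094);B=onz(c,348.8,108.8,.094);d=A-B;print('card',(A+B)/2,np.linalg.norm(d),np.arctan2(d[1],d[0]))
o=dict(np.load('w3.npz'));c=cam('wrist',o);Z=lambda x,y:(290+x/6,120+y/6)
H=np.array([onz(c,*Z(*q),.095) for q in((122,325),(122,487),(480,340),(462,492))])
print(H,'grip',H.mean(0));y=(H[0]+H[1]-H[2]-H[3])/2;print('yaw y',np.arctan2(-y[0],y[1]),np.linalg.norm(y))
Bc=np.array([onz(c,*Z(*q),.012) for q in((97,75),(440,82),(92,432))]);print('base',Bc,(Bc[1]+Bc[2])/2,np.linalg.norm(Bc[0]-Bc[1]),np.linalg.norm(Bc[0]-Bc[2]))
e=Bc[0]-Bc[2];f=Bc[0]-Bc[1];print('yaws',np.arctan2(e[1],e[0]),np.arctan2(-f[0],f[1]))
print('pin',onz(c,*Z(278,320),.048))
T=R.from_rotvec(o['ee_rot']).as_matrix();print('tool yaw',np.arctan2(T[1,0],T[0,0]))
g=np.array([H.mean(0)[0],H.mean(0)[1],.08+.155]);print('shift',T.T@(g-o['ee_pos'])/.05)
```

```text
card [ 0.6322 -0.0686  0.094 ] 0.05949118556899767 0.2781269479545967
[[0.4482 0.3468 0.095 ]
 [0.4253 0.3377 0.095 ]
 [0.4653 0.2982 0.095 ]
 [0.4433 0.2909 0.095 ]] grip [0.4455 0.3184 0.095 ]
yaw y 0.35221640833801726 0.050826583230978266
base [[0.4688 0.361  0.012 ]
 [0.4906 0.3035 0.012 ]
 [0.406  0.3374 0.012 ]] [0.4483 0.3205 0.012 ] 0.06147133589888853 0.06709016307845483
yaws 0.35873334030039244 0.3615206554837461
pin [0.4471 0.3189 0.048 ]
tool yaw 0.3818705497597026
shift [-0.0049  0.4368  3.3099]
```

>>> arm_command([
  [[0.0, 0.2, 0.2, 0.03, -1], [0.01, 0.23, 0.4, 0, -1], [0, 0, 0.5, 0, -1], [0, 0, 0.5, 0, -1], [0, 0, 0.5, 0, -1], [0, 0, 0.5, 0, -1], [0, 0, 0.4, 0, -1], [0, 0, 0.2, 0, -1], [0, 0, 0.1, 0, -1], [0, 0, 0, 0, -1]],
], newtons=30)

```text
clock: 13.5
ee_pos: [0.4461, 0.319, 0.2356]
ee_rot: [3.091, 0.56, -0.0]
ft_force: [-0.1, 0.1, 1.0]
gripper_width: 0.0854
finger_force: 0.0
```

>>> arm_command([
  [[0, 0, 0, 0, -0.3], [0, 0, 0, 0, -0.1], [0, 0, 0, 0, 0.2], [0, 0, 0, 0, 0.5], [0, 0, 0, 0, 1], [0, 0, 0, 0, 1], [0, 0, 0, 0, 1], [0, 0, 0, 0, 1]],
], newtons=30)

```text
clock: 14.3
ee_pos: [0.4462, 0.3198, 0.2375]
ee_rot: [-3.09, -0.561, -0.007]
ft_force: [-1.3, 2.2, 8.4]
gripper_width: 0.0269
finger_force: 35.2
```

Run:
```python
from h import *
np.set_printoptions(precision=4,suppress=True)
o=bot.observe();print(o['clock'],o['ee_pos'],o['ee_rot'],o['ft_force'],o['gripper_width'],o['finger_force'])
fs=[bot.grab_frame(n) for n in('wrist','side','scene')]
a=cv2.resize(fs[0][60:360,120:520],(400,300));b=cv2.resize(fs[1][140:240,220:354],(400,300),interpolation=2);d=cv2.resize(fs[2][180:300,200:360],(400,300),interpolation=2)
cv2.imwrite('pics/g1.png',np.vstack([np.hstack([a,b]),np.hstack([d,d*0])])[:,:,::-1])
```

```text
14.3 [0.4462 0.3198 0.2375] [-3.0895 -0.5607 -0.0066] [-1.3197  2.1886  8.412 ] 0.02692525707504752 35.21756172180176
```

View pics/g1.png

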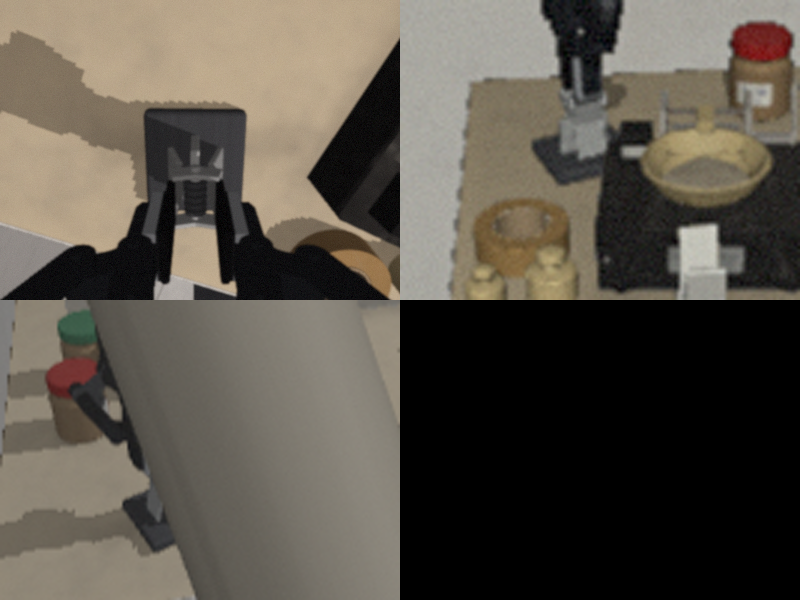

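The side panel and the wrist panel show the clip gripped and its jaws spread around the blade. I'll lift it and carry it over.

>>> arm_command([
  [[0, 0, -0.1, 0, 1], [0, 0, -0.3, 0, 1], [0, 0, -0.4, 0, 1], [0, 0, -0.5, 0, 1], [0, 0, -0.5, 0, 1], [0, 0, -0.5, 0, 1], [0, 0, -0.5, 0, 1], [0, 0, -0.5, 0, 1], [0, 0, -0.5, 0, 1], [0, 0, -0.4, 0, 1], [0, 0, -0.2, 0, 1], [0, 0, -0.1, 0, 1], [0, 0, 0, 0, 1], [0, 0, 0, 0, 1]],
])

```text
clock: 15.85
ee_pos: [0.4458, 0.3194, 0.4597]
ee_rot: [3.091, 0.561, -0.003]
ft_force: [-0.1, -0.8, -0.9]
gripper_width: 0.0268
finger_force: 34.3
```

>>> arm_command([
  [[0.0, 0.2, 0, 0, 1], [0.04, 0.4, 0, 0, 1], [0.04, 0.45, 0, 0, 1], [0.04, 0.5, 0, 0, 1], [0.04, 0.5, 0, 0, 1], [0.04, 0.5, 0, 0, 1], [0.04, 0.5, 0, 0, 1], [0.04, 0.5, 0, 0, 1], [0.04, 0.5, 0, 0, 1], [0.04, 0.5, 0, 0, 1], [0.04, 0.5, 0, 0, 1], [0.04, 0.5, 0, 0, 1], [0.04, 0.5, 0, 0, 1], [0.04, 0.5, 0, 0, 1], [0.04, 0.5, 0, 0, 1], [0.04, 0.5, 0, 0, 1], [0.04, 0.45, 0, 0, 1], [0.04, 0.4, 0, 0, 1], [0.03, 0.2, 0, 0.05, 1], [0, 0, 0, 0.05, 1]],
])

```text
clock: 17.85
ee_pos: [0.6306, -0.0724, 0.4597]
ee_rot: [-3.111, -0.431, 0.002]
ft_force: [-0.0, 0.9, -1.5]
gripper_width: 0.027
finger_force: 34.3
```

>>> arm_command([
  [[0, 0, 0.2, 0, 1], [0, 0, 0.4, 0, 1], [0, 0, 0.4, 0, 1], [0, 0, 0.4, 0, 1], [0, 0, 0.2, 0, 1], [0, 0, 0, 0, 1], [0, 0, 0, 0, 1]],
])

```text
clock: 18.55
ee_pos: [0.6302, -0.0706, 0.3813]
ee_rot: [3.11, 0.439, 0.001]
ft_force: [0.1, 0.2, -0.5]
gripper_width: 0.0271
finger_force: 34.3
```

Run:
```python
from h import *
np.set_printoptions(precision=4,suppress=True)
o=bot.observe();print(o['clock'],o['ee_pos'],o['ee_rot'],o['ft_force'],o['gripper_width'],o['finger_force'])
T=R.from_rotvec(o['ee_rot']).as_matrix();print('yaw',np.arctan2(T[1,0],T[0,0]))
fs=[bot.grab_frame(n) for n in('wrist','side')]
np.savez('w4.npz',ee_rot=o['ee_rot'],ee_pos=o['ee_pos'],f=fs[0],s=fs[1])
a=cv2.resize(fs[0][50:350,190:440],(500,600),interpolation=2);b=cv2.resize(fs[1][130:330,320:420],(300,600),interpolation=2)
cv2.imwrite('pics/p1.png',np.hstack([a,b])[:,:,::-1])
```

```text
18.55 [ 0.6302 -0.0706  0.3813] [3.1104 0.4395 0.0014] [ 0.1214  0.1628 -0.5423] 0.027060095172849373 34.25833582878113
yaw 0.2807366286276605
```

View pics/p1.png

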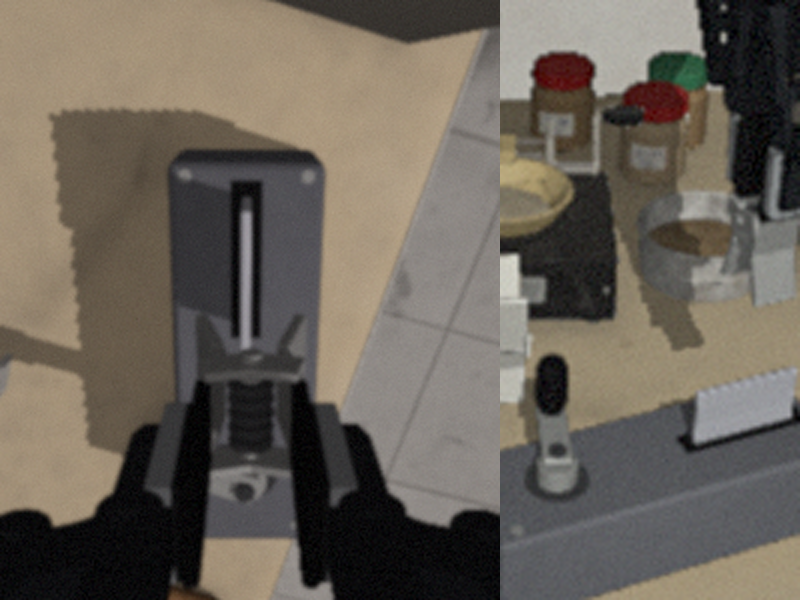

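Run:
```python
from h import *
np.set_printoptions(precision=4,suppress=True)
o=dict(np.load('w4.npz'));c=cam('wrist',o);s=cam('side');th=.28
xl=np.array([np.cos(th),np.sin(th),0]);yl=np.array([-xl[1],xl[0],0]);t=o['ee_pos']
for u,v in((190+246/2,50+205/2),(190+247/2,50+330/2)):print('card rel tool',[(onz(c,u,v,.094)-t)@a for a in(xl,yl)])
for u in(203,298):
    p=onz(c,190+u/2,50+320/2,.148);print('jaw',[(p-t)@a for a in(xl,yl)])
for u,v in((404.3,231.7),(418,229.7)):
    p,d=ray(s,u,v);k=((t-.015*yl-p)@yl)/(d@yl);q=p+k*d;print('tip',q,(q-t)@xl)
```

```text
card rel tool [np.float64(0.03541501388364678), np.float64(0.0009913465083978648)]
card rel tool [np.float64(-0.017387948455760405), np.float64(0.0006470477666139461)]
jaw [np.float64(0.007580574167421206), np.float64(0.014880099252240193)]
jaw [np.float64(0.007598439116547234), np.float64(-0.016401417867131136)]
tip [ 0.6244 -0.0879  0.1563] -0.010306095512798688
tip [ 0.6475 -0.0813  0.1537] 0.01372254242839809
```

>>> arm_command([
  [[0.04, -0.03, 0, 0, 1], [0, 0, 0.1, 0, 1], [0, 0, 0.2, 0, 1], [0, 0, 0.25, 0, 1], [0, 0, 0.25, 0, 1], [0, 0, 0.25, 0, 1], [0, 0, 0.2, 0, 1], [0, 0, 0.1, 0, 1], [0, 0, 0.09, 0, 1], [0, 0, 0, 0, 1], [0, 0, 0, 0, 1], [0, 0, 0, 0, 1]],
])

```text
clock: 19.85
ee_pos: [0.6317, -0.0688, 0.3093]
ee_rot: [3.11, 0.439, 0.001]
ft_force: [0.1, -0.1, -0.8]
gripper_width: 0.0268
finger_force: 34.3
```

Run:
```python
from h import *
np.set_printoptions(precision=4,suppress=True)
o=bot.observe();print(o['clock'],o['ee_pos'],o['ee_rot'],o['ft_force'],o['gripper_width'],o['finger_force'])
fs=[bot.grab_frame(n) for n in('wrist','side')]
np.savez('w5.npz',ee_rot=o['ee_rot'],ee_pos=o['ee_pos'])
a=cv2.resize(fs[0][150:300,240:390],(400,400),interpolation=2);b=cv2.resize(fs[1][200:300,350:450],(400,400),interpolation=2)
cv2.imwrite('pics/p2.png',np.hstack([a,b])[:,:,::-1])
```

```text
19.85 [ 0.6317 -0.0688  0.3093] [3.1104 0.4391 0.0015] [ 0.0974 -0.0949 -0.8088] 0.02683335881848232 34.25679266452789
```

View pics/p2.png

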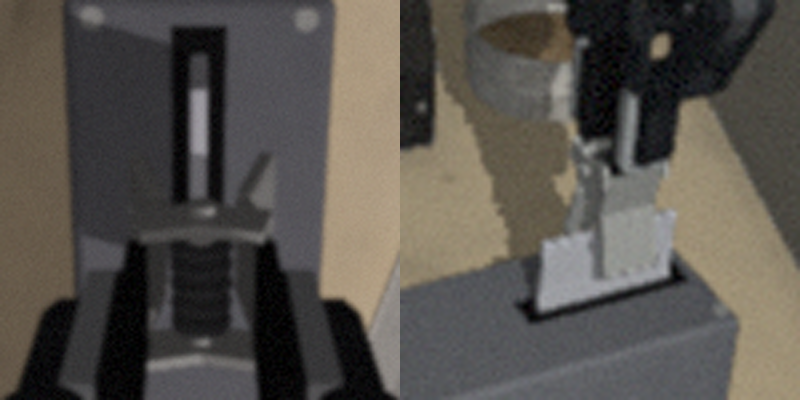

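Run:
```python
from h import *
np.set_printoptions(precision=4,suppress=True)
s=cam('side');th=.28;m=np.array([.6323,-.069,.094]);t=dict(np.load('w5.npz'))['ee_pos']
xl=np.array([np.cos(th),np.sin(th),0]);yl=np.array([-xl[1],xl[0],0])
def on(u,v,y):
    p,d=ray(s,350+u/4-100,200+v/4);k=((m+y*yl-p)@yl)/(d@yl);q=p+k*d-m;return q@xl,q[2]
for u,v in((600,277),(660,268)):print('jaw tip rel card_top x,z',on(u,v,-.0155))
for u,v in((540,240),(676,211),(536,312),(672,278)):print('card',on(u,v,-.002))
```

```text
jaw tip rel card_top x,z (np.float64(-0.01264911300593437), np.float64(-0.009670441481003128))
jaw tip rel card_top x,z (np.float64(0.015128774511643812), np.float64(-0.013589981113548671))
card (np.float64(-0.03304144541741332), np.float64(0.004766320841130961))
card (np.float64(0.029251041651037805), np.float64(0.0011883207418757202))
card (np.float64(-0.03191342799685608), np.float64(-0.03206932462680376))
card (np.float64(0.03178460917245397), np.float64(-0.0341301273975165))
```

>>> arm_command([
  [[0, 0, 0.05, 0, 1], [0, 0, 0, 0, 1], [0, 0, 0, 0, 1], [0, 0, 0, 0, 1], [0, 0, 0, 0, 1]],
])

```text
clock: 20.45
ee_pos: [0.6317, -0.0688, 0.3063]
ee_rot: [3.111, 0.439, 0.0]
ft_force: [-0.1, 0.5, -0.5]
gripper_width: 0.0265
finger_force: 34.3
```

```bash
python3 -c "
from plant import bot
o=bot.observe();print(o['clock'],o['ee_pos'],o['ft_force'],o['finger_force'],o['gripper_width']);print(bot.hand_in())"
```

```text
20.45 [ 0.63165097 -0.06875302  0.30626274] [-0.05411246  0.47130372 -0.47794296] 34.25612390041351 0.026465871664570505
the job is handed in; nothing more can be done
None
```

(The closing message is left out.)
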